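# Tidy the treatment trolley

### The job

Sort the things left on the beautician's trolley: stand the three slim powder shakers (gold, red and white) together in the black round canister, the cream jar in the wooden tray, and the used green mixing cup in the blue tray. Set everything down upright without dropping it, never tip the shakers over, and leave the cleanser bottle and the cream tube where they are.

Things in the scene. Friction and masses are not known exactly. Their poses are not given: they have to be found in the camera images.
- shaker_gold_center (a point): powder shaker, an upright closed metal cylinder 30 mm in diameter and 100 mm high with a thin black band round it; yellow gold (brass) coloured. This point is its centre, 50 mm above its foot; z is its long axis, up. About 0.12 kg
- shaker_red_center (a point): powder shaker, an upright closed metal cylinder 30 mm in diameter and 100 mm high with a thin black band round it; glossy red. This point is its centre, 50 mm above its foot; z is its long axis, up. About 0.12 kg
- shaker_white_center (a point): powder shaker, an upright closed metal cylinder 30 mm in diameter and 100 mm high with a thin black band round it; glossy white. This point is its centre, 50 mm above its foot; z is its long axis, up. About 0.12 kg
- cream_jar_center (a point): cream jar, a closed white cylinder with a gold lid, 54 mm in diameter and 55 mm high in all. This point is its centre, 27.5 mm above its foot; z is up. About 0.16 kg
- mixing_cup_center (a point): used mixing cup, a green plastic open-topped straight cup with brown dried paste on its bottom, 52 mm in diameter outside, 50 mm high, wall 4 mm, rigid. This point is on its axis half-way up, 25 mm above its foot; z is up. About 0.06 kg
- canister: black round open-topped canister, fixed to the deck: outside diameter 104 mm, inside diameter 96 mm, 50 mm high, floor top 5 mm above the deck. Origin at the centre of its underside. The three shakers fit in it side by side as a triangle (each centre some 24 mm from the axis, 120 degrees apart, leaves them clear of each other and of the wall) and stand 55 mm above its rim
- wood_tray: shallow open rectangular tray of pale wood, fixed to the deck, outside 120 mm along its x, 140 mm along its y and 25 mm high; walls and floor 5 mm thick (inside 110 x 130 mm, floor top 5 mm above the deck). Origin at the centre of its underside; it can be turned up to 0.4 rad about the vertical. The clean products' tray
- used_tray: shallow open rectangular tray of blue plastic, fixed to the deck, outside 120 mm along its x, 140 mm along its y and 25 mm high; walls and floor 5 mm thick (inside 110 x 130 mm, floor top 5 mm above the deck). Origin at the centre of its underside; it can be turned up to 0.4 rad about the vertical. The tray for used things
- cleanser: bystander: white round cleanser bottle with a red label, 64 mm in diameter, 170 mm high, standing. Origin at the centre of its underside
- cream_tube: bystander: pale flat cream tube with a grey cap, lying on its side, about 138 mm long, 48 mm wide and 22 mm high. Origin at about the middle of its underside, its length along x
Things that resemble listed ones, but are neither listed nor needed, are in the scene too. What is shaped like the part that bears shaker_red_center but purple is not meant.

How it is judged:
By the outcome, as a careful person would: the job done as asked, in the order asked, and still so for the second after the job is handed in, with the robot touching nothing.
It also fails if it takes over 134 s, if anything falls off the work surface, if the arm or the gripper's body presses on something with over 40 N, if the wrist force passes 120 N, or if a joint passes its speed limit or range.

### The arm

A 7-joint arm with a two-finger parallel gripper is mounted at the origin on the work surface. World frame = base frame: x ahead of the robot, y to its left, z up, the work surface at z = 0. Lengths are in m, angles in rad, forces in N, time in s.
With the tool pointing down it reaches from about 0.4 to 0.9 m from the base axis. Payload 5.6 kg.
Tool frame: the origin (TCP) lies midway between the tips of the shut fingers; the grasp point (between the pads) lies 19 mm behind it; z points along the fingers, y is the line along which they close (so a half turn about z gives the same grasp; the last joint's range is limited). The gripper opens to 92 mm and grips with 3 to 60 N. Pads are 20 mm wide; open, the fingers measure 128 mm over their backs; the gripper's body (75 mm by 189 mm) begins 69 mm behind the grasp point.
Start: joints at [1.206, 0.468, -0.012, 1.603, 0.006, 1.071, -0.056], TCP at [0.206, -0.617, 0.215] pointing down, gripper open.
Joint ranges: [-2.53, 2.53], [-0.31, 2.02], [-1.57, 1.55], [0.28, 2.44], [-1.29, 4.43], [0.15, 1.84], [-2.92, 2.92]. Speed limits (rad/s): [2.57, 2.57, 3.14, 3.14, 3.14, 3.14, 3.14].

### API

Orientations are given as a 3x3 rotation matrix whose columns are the frame's x, y, z axes.
In Python, from station import env, effector, solver, viewer, workorder, search_frame, tip_of gives the robot as it stands. Calls block until the motion is done:
- env.reach(position, orientation): joint-space move of the TCP to a pose.
- env.movel(position, frame=None, rate=0.15): straight line of the TCP; frame=None keeps the orientation; rate is the mean speed in m/s.
- env.goto_joints(angles): joint-space move.
- effector.release() and effector.grasp(squeeze=None): open the fingers fully, or close them until they stop; squeeze is the grip in N (None keeps the last).
- env.pause(seconds).
- solver.inverse_kinematics(position, orientation): joint angles nearest the present ones, or None.
- env.sense(): the state.
- viewer.read_camera(name): name is "side" or "top"; returns (picture, depth): 480x640x3 uint8, red, green, blue; 480x640 float32, m along the optical axis (not along the pixel's ray), 0 where there is no reading.
- viewer.camera_info(name): a dict with "intrinsics" (3x3 intrinsics, pixels), "eye" and "rotation" of the camera in the world. Camera axes: x right, y up, looking along -z (the intrinsics and any distortion apply to the point x, -y, -z); pixel columns grow to the right and rows downward; lengths in m; the calibration is good to about 2 mm. A picture is of the moment at which its call begins. camera_info takes no time and is no camera call.
A pose or a line that the arm cannot do raises env.PlanningError and nothing moves.
- workorder.finish_job(): hands the job in; it is judged then, once.
Trained networks look in the newest picture that a camera, given by its name, has taken for a name from the list of things; names that differ only in an ending like _2 or _b are one class to them, and where a whole thing is asked for, a point or a joint stands for the part that bears it (a point fixed in the world has none). Each returns a list of dicts, best first, with "score" (0 to 1); they miss things now and then, are a little off and sometimes report something else, mostly with a low value. They report only what shows in the picture. A call takes as long as a camera call. They do not tell look-alikes from the thing itself.
- search_frame(camera, name): "at" ([x, y, z] in m, in world coordinates, good to about 4 mm: the middle of the surface that is visible of it).
- tip_of(camera, name): "at" ([x, y, z] in m, in world coordinates, good to about 4 mm: a listed point, or the origin of a listed thing).
The state is a dict: "t": time; "joint_positions": joint angles; "joint_velocities": joint speeds; "tau": joint torques, N m; "ee_pos": TCP position; "tcp_rot": TCP orientation; "wrist_force": force on the tool from outside, world axes, zero at the start; "moment": the same for the moment, N m; "gripper_width": finger opening in m; "grasp_force": force on a finger pad.
Only numpy, scipy, OpenCV 4.12 (cv2) and the standard library are available. Lean on these libraries where they do the work, as an engineer would, in place of code of your own. Each camera call takes 0.05 s, during which the arm holds its last target. There are 200 camera calls.

## Working session

There is one attempt and no reset: what is moved stays moved. The work goes in short steps, each a Python script; the robot and the scene stay as the last script left them, time stands still between calls to the robot, and variables do not carry over. Pictures are saved under pics/ and viewed, at most 14 in all, crops included, and the job is handed in when it is done.

```bash
ls; mkdir -p pics
python3 - <<'E'
from station import env,viewer,search_frame,tip_of
import cv2,numpy as np
for c in("top","side"):
    p,d=viewer.read_camera(c); cv2.imwrite(f"pics/{c}0.png",p[...,::-1]); np.save(f"pics/{c}0.npy",d)
    i=viewer.camera_info(c); print(c,np.round(i["intrinsics"],1).tolist(),np.round(i["eye"],3),np.round(i["rotation"],3).tolist(),[k for k in i])
    for n in["shaker_gold_center","shaker_red_center","shaker_white_center","cream_jar_center","mixing_cup_center","canister","wood_tray","used_tray","cleanser","cream_tube"]:
        print(n,[(np.round(r["at"],3).tolist(),round(r["score"],2)) for r in tip_of(c,n)][:4])
print(env.sense()["t"],env.sense()["tcp_rot"])
E
```

```text
pics
top [[456.0, 0.0, 329.7], [0.0, 456.0, 243.0], [0.0, 0.0, 1.0]] [0.521 0.019 1.106] [[0.003, 0.999, -0.05], [-1.0, 0.004, 0.018], [0.018, 0.05, 0.999]] ['intrinsics', 'eye', 'rotation']
shaker_gold_center [([0.618, 0.195, 0.05], 0.51)]
shaker_red_center [([0.612, -0.191, 0.052], 0.72), ([0.677, -0.144, 0.051], 0.51)]
shaker_white_center [([0.462, -0.133, 0.045], 0.57)]
cream_jar_center [([0.431, -0.003, 0.026], 0.79)]
mixing_cup_center [([0.432, -0.004, 0.023], 0.71), ([0.448, 0.141, 0.026], 0.63)]
canister [([0.458, -0.361, -0.004], 0.76)]
wood_tray [([0.479, 0.346, -0.002], 0.87), ([0.704, -0.337, 0.002], 0.19)]
used_tray [([0.642, -0.016, -0.003], 0.57)]
cleanser [([0.461, -0.129, 0.046], 0.57), ([0.691, 0.324, -0.001], 0.55)]
cream_tube [([0.706, -0.336, 0.001], 0.72)]
side [[545.6, 0.0, 324.1], [0.0, 545.6, 233.2], [0.0, 0.0, 1.0]] [0.019 0.771 0.856] [[-0.807, 0.394, -0.439], [-0.59, -0.51, 0.626], [0.022, 0.764, 0.645]] ['intrinsics', 'eye', 'rotation']
shaker_gold_center [([0.616, 0.198, 0.046], 0.6), ([0.619, -0.194, 0.053], 0.19)]
shaker_red_center [([0.617, -0.194, 0.052], 0.94), ([0.672, -0.142, 0.054], 0.76)]
shaker_white_center [([0.456, -0.126, 0.049], 0.64)]
cream_jar_center [([0.64, -0.018, 0.0], 0.72), ([0.446, 0.137, 0.028], 0.68), ([0.437, -0.006, 0.028], 0.67)]
mixing_cup_center [([0.446, 0.138, 0.025], 0.65)]
canister [([0.46, -0.363, -0.003], 0.56), ([0.613, 0.197, 0.048], 0.35)]
wood_tray [([0.476, 0.354, 0.003], 0.74), ([0.446, 0.138, 0.024], 0.51)]
used_tray [([0.641, -0.014, -0.001], 0.81), ([0.457, -0.362, -0.001], 0.45)]
cleanser [([0.686, 0.328, -0.002], 0.6)]
cream_tube [([0.702, -0.334, 0.002], 0.79)]
1.1 [[ 9.48715034e-01  3.16132543e-01  3.91084061e-07]
 [ 3.16132543e-01 -9.48715032e-01 -5.92673164e-05]
 [-1.83653001e-05  5.63514284e-05 -9.99999998e-01]]
```

View pics/top0.png

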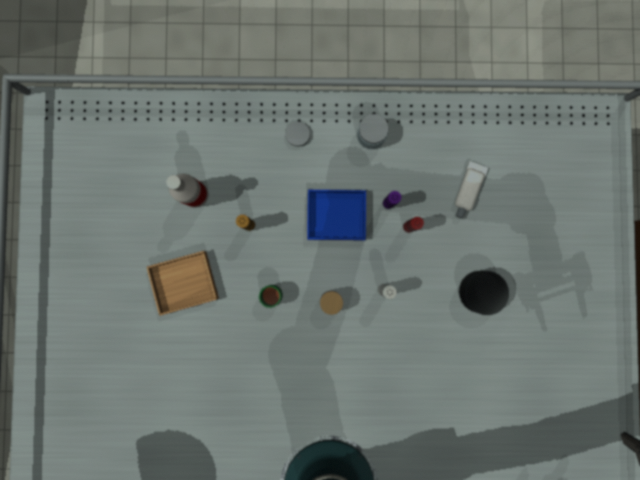

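View pics/side0.png

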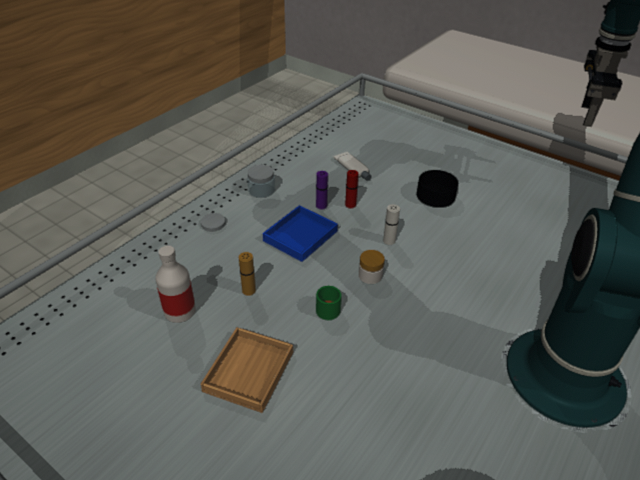

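Red shaker candidates are the top-view pixels (414,224) red and (392,199) purple. The one at (414,224), side view (352,188), is the glossy red one. I'll confirm it in a crop and refine positions from depth.

Run:
```python
from station import viewer
import cv2,numpy as np
im=cv2.imread("pics/side0.png")[150:260,290:420]; cv2.imwrite("pics/crop.png",cv2.resize(im,None,fx=5,fy=5,interpolation=3))
pts={}
for c in("top","side"):
    d=np.load(f"pics/{c}0.npy"); i=viewer.camera_info(c); K=i["intrinsics"]; v,u=np.nonzero(d>0); z=d[v,u]
    P=np.c_[(u-K[0,2])*z/K[0,0],-(v-K[1,2])*z/K[1,1],-z]@np.array(i["rotation"]).T+i["eye"]; pts[c]=P
T=dict(gold=(.617,.196,.1,.015),red=(.615,-.193,.1,.015),white=(.459,-.13,.1,.015),purple=(.675,-.143,.1,.015),jar=(.434,-.004,.055,.027),cup=(.446,.138,.05,.026),can=(.459,-.362,.05,.052),wood=(.478,.35,.025,.1),used=(.641,-.015,.025,.1),cleanser=(.688,.326,.17,.012))
for n,(x,y,h,r) in T.items():
    for c,P in pts.items():
        q=P[(np.hypot(P[:,0]-x,P[:,1]-y)<r+.015)&(P[:,2]>h-.008)&(P[:,2]<h+.012)]
        if len(q)<3: print(n,c,"few",len(q)); continue
        (rc,sz,a)=cv2.minAreaRect((q[:,:2]*1000).astype(np.float32)); print(n,c,len(q),"mean",q.mean(0).round(4),"rect",np.round(rc,1),np.round(sz,1),round(a,1),"zmax",q[:,2].max().round(3))
```

```text
gold top 145 mean [0.6199 0.1954 0.102 ] rect [619.6 196.1] [28.4 28.6] 0.7 zmax 0.108
gold side 157 mean [0.6133 0.1975 0.0999] rect [615.5 196. ] [29.4 29.8] 89.8 zmax 0.105
red top 147 mean [ 0.6174 -0.1904  0.1014] rect [ 617.3 -191.2] [29.5 27.7] 68.8 zmax 0.106
red side 102 mean [ 0.6114 -0.1885  0.0995] rect [ 613.1 -191.4] [29.4 30.9] 20.2 zmax 0.106
white top 148 mean [ 0.4649 -0.1288  0.1014] rect [ 464.1 -128.7] [28.8 28. ] 2.0 zmax 0.107
white side 117 mean [ 0.4583 -0.1267  0.0999] rect [ 459.4 -128.5] [28.2 29.1] 11.1 zmax 0.106
purple top 144 mean [ 0.6741 -0.1409  0.1017] rect [ 674.7 -141.1] [27.2 29.7] 89.3 zmax 0.107
purple side 103 mean [ 0.6676 -0.1389  0.0997] rect [ 670.4 -143.3] [27.3 34.5] 36.5 zmax 0.106
jar top 431 mean [ 0.4373 -0.0023  0.056 ] rect [437.3  -2.6] [50.6 50.6] 0.2 zmax 0.062
jar side 393 mean [4.31e-01 3.00e-04 5.52e-02] rect [432.3  -1.8] [52.3 56.5] 33.7 zmax 0.06
cup top 132 mean [0.4511 0.1398 0.0502] rect [450.9 139.6] [49.1 50.4] 45.4 zmax 0.055
cup side 236 mean [0.4456 0.1401 0.0479] rect [446.  138.9] [50.4 52.4] 20.0 zmax 0.053
can top 342 mean [ 0.4603 -0.3644  0.0498] rect [ 460.6 -362.3] [102.9 102.9] 63.4 zmax 0.056
can side 313 mean [ 0.4554 -0.3621  0.0481] rect [ 455.6 -362.7] [101.5 108.6] 28.5 zmax 0.057
wood top 556 mean [0.4818 0.3512 0.0251] rect [480.7 349.7] [120.1 141.7] 15.9 zmax 0.032
wood side 1059 mean [0.4741 0.3534 0.0234] rect [476.1 348.8] [121.2 143.1] 15.8 zmax 0.029
used top 501 mean [ 0.6459 -0.0152  0.0254] rect [644.1 -14.6] [138.9 120.4] 90.0 zmax 0.032
used side 643 mean [ 0.6375 -0.0126  0.0232] rect [639.  -34.3] [185.7 124.4] 89.3 zmax 0.032
cleanser top 174 mean [0.6919 0.3246 0.1707] rect [692.2 325.7] [28.  28.5] 34.0 zmax 0.176
cleanser side 178 mean [0.6859 0.3268 0.1695] rect [688.  325.4] [28.  30.5] 42.0 zmax 0.174
```

View pics/crop.png

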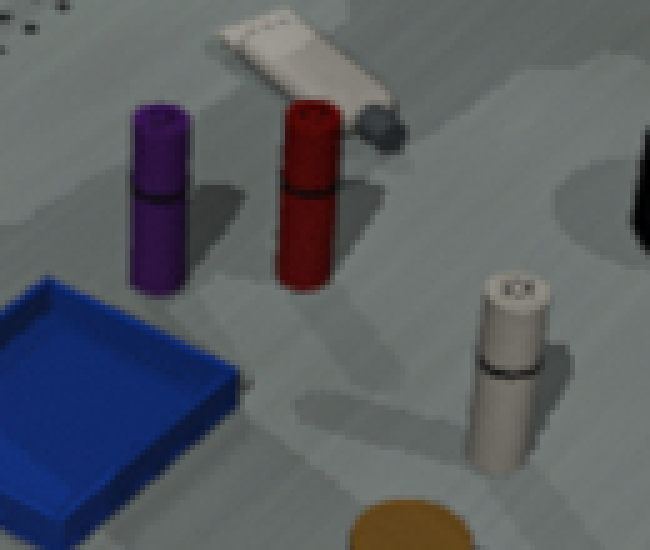

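The crop at ×5 shows purple on the left (160,200) and the intended glossy red shaker right of it (310,195). Starting with gold.

```bash
cat > h.py <<'E'
from station import env,effector,viewer
import numpy as np, cv2
CAN=np.array([.458,-.3625]); SAFE=.23
def R(deg):  # tool down, closing axis y at this world angle (either sense, nearest the present)
    best=None; a0=env.sense()["tcp_rot"][:,1] if hasattr(env.sense()["tcp_rot"],"shape") else np.array(env.sense()["tcp_rot"])[:,1]
    a=np.radians(deg); y=np.array([np.cos(a),np.sin(a),0]); y=y if y@a0>=0 else -y
    z=np.array([0,0,-1.]); return np.c_[np.cross(y,z),y,z]
def go(xy,z,deg=None,rate=.35):
    env.movel(np.r_[xy,z],None if deg is None else R(deg),rate)
def slot(deg): a=np.radians(deg); return CAN+.024*np.array([np.cos(a),np.sin(a)])
def pick(xy,hg,deg,squeeze=15,lift=SAFE):
    z=hg-.019; s=env.sense()["ee_pos"]
    if s[2]<SAFE-.005: go(s[:2],SAFE)
    go(xy,SAFE,deg); go(xy,z,rate=.12); effector.grasp(squeeze); s=env.sense()
    print("grip",round(s["gripper_width"],4),round(s["grasp_force"],1),round(s["t"],1))
    go(xy,z+.01,rate=.05); go(xy,SAFE,rate=.2); print("held",round(env.sense()["gripper_width"],4))
def place(xy,hg,deg,floor=.005):
    z=hg-.019+floor
    go(xy,SAFE,deg,.3); env.pause(.3); go(xy,z+.006,rate=.12); env.pause(.2); f0=env.sense()["wrist_force"][2]
    for k in range(10):
        go(xy,z+.005-.001*k,rate=.02); f=env.sense()["wrist_force"][2]-f0
        if f>2.5: break
    print("down at",.005-.001*k,"f",round(f,1)); effector.release(); env.pause(.3)
    go(xy,z+.04,rate=.1); go(xy,SAFE,rate=.3); s=env.sense(); print("t",round(s["t"],1),np.round(s["wrist_force"],1))
E
python3 - <<'E'
from h import *
pick([.6175,.196],.074,-29)
place(slot(292),.074,22)
p,d=viewer.read_camera("side"); cv2.imwrite("pics/s1.png",cv2.resize(p[100:340,200:520,::-1],None,fx=2,fy=2))
E
```

```text
grip 0.0296 15.0 6.7
held 0.0298
down at -0.001 f 6.0
t 16.4 [-0.8  0.2 -0.6]
```

View pics/s1.png

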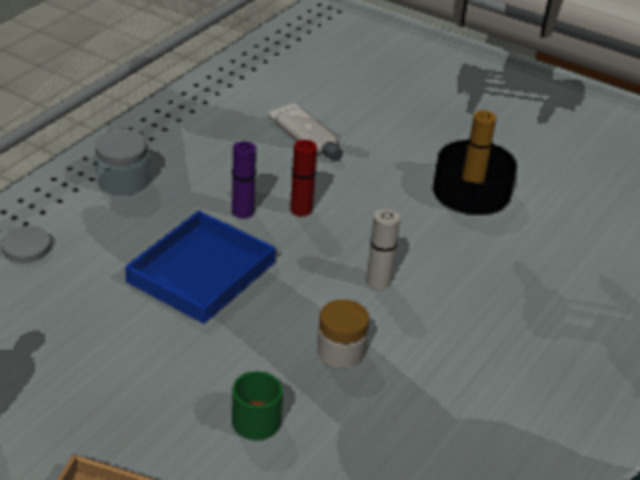

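Gold stands in the canister at (480,150) and the others are untouched. Next are red and white.

Run:
```python
from h import *
pick([.6152,-.1913],.074,-50)
place(slot(52),.074,-38)
pick([.462,-.1286],.074,-75)
place(slot(172),.074,82)
go([.4348,-.0022],SAFE,-45)
p,d=viewer.read_camera("side"); a=p[100:340,200:520]; q,d=viewer.read_camera("top"); b=q[180:420,240:560]
cv2.imwrite("pics/s2.png",np.hstack([cv2.resize(p[130:240,380:510],(400,340)),cv2.resize(q[240:350,430:560],(400,340))])[...,::-1])
```

```text
grip 0.0295 15.0 20.4
held 0.0295
down at -0.001 f 7.2
t 28.8 [-0.3  0.  -0.5]
grip 0.0297 15.0 32.3
held 0.0296
down at -0.001 f 8.2
t 40.8 [-0.3 -1.1  0.6]
```

View pics/s2.png

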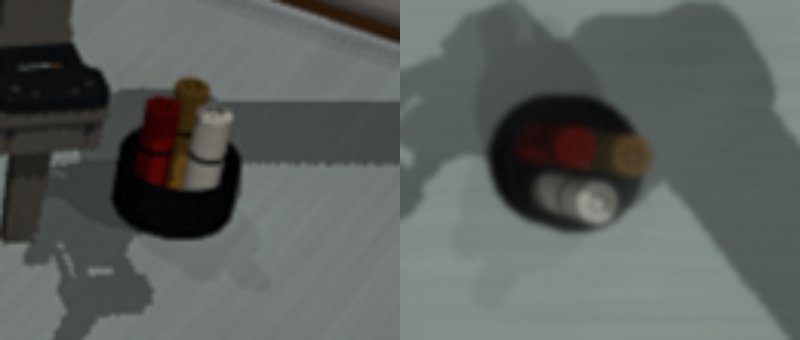

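All three stand upright in the canister: red, gold and white, clear of each other. Now the jar and the cup.

Run:
```python
from h import *
pick([.4348,-.0022],.044,0,20)
place([.4784,.3493],.044,16)
pick([.4485,.1392],.044,17,12)
place([.6415,-.0145],.044,0)
go([.5,-.0145],.35); go([.4,-.3],.4)
p,d=viewer.read_camera("side"); q,d=viewer.read_camera("top")
cv2.imwrite("pics/s3.png",p[...,::-1]); cv2.imwrite("pics/s4.png",q[...,::-1]); print(env.sense()["t"])
```

```text
grip 0.0533 20.0 45.5
held 0.0536
down at -0.001 f 8.4
t 54.6 [-0.1 -0.3  0.6]
grip 0.0525 12.0 57.9
held 0.0527
down at -0.001 f 7.0
t 66.6 [-0.1 -0.2 -0.6]
68.4083
```

View pics/s3.png

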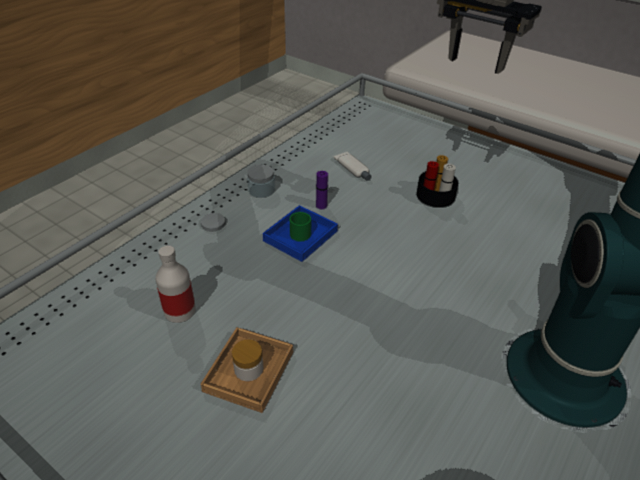

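View pics/s4.png

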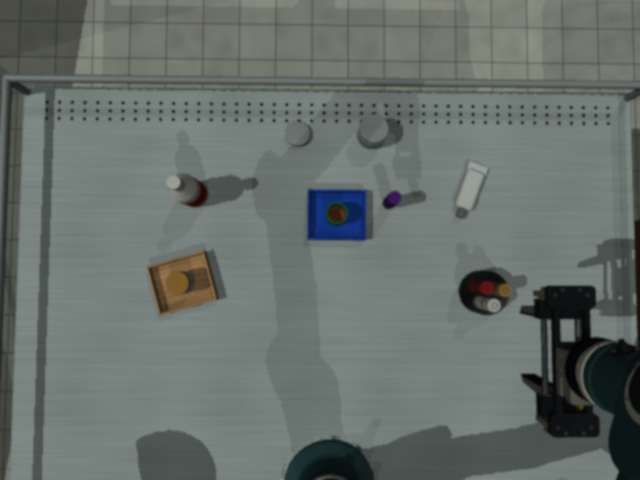

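The jar stands in the wooden tray at top-view (180,283), the cup in the blue tray at (337,214), and the shakers in the canister at (487,295). The bottle, tube and purple shaker haven't moved.

```bash
python3 -c "
from station import workorder
print(workorder.finish_job())"
```

```text
the job is handed in; nothing more can be done
None
```

The job is done and handed in at about 68 s on the robot's clock: the three shakers stand in the canister, the jar is in the wooden tray, the cup is in the blue tray, and the cleanser bottle and cream tube were not moved.

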